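# Clotting test: take the sample tube from the block heater and tip it level

### The job

The clotting time is up. Pull the drawer of the small benchtop block heater out to its stop, draw the tall capped sample tube out of its bore in the block, and tip it over onto its side until it lies about level, held up in the gripper well above the heater's top, so that one can see whether the blood still runs. Finish holding it there, still; leave the drawer out, the two short control tubes in their bores, and the tweezers and cartridge where they lie.

Things in the scene. Friction and masses are not known exactly. Their poses are not given: they have to be found in the camera images.
- display (a point): Small dark display on the front of the block heater, a white box fixed on the worktop, 190 mm deep, 176 wide, 165 high, its front a wide open mouth 145 mm high below the strip that carries the display. The point is 154 mm above the worktop, 3 mm before the housing's front face, 45 mm left of its middle. Axes: -x is the way the mouth faces and the drawer opens, y to the left across it, z up.
- drawer (a joint): How far the drawer is pulled out of the heater's mouth, in m: 0 fully in, as it starts, 0.12 at its stop; it slides along the display's -x with about 2 N of friction and stays where it is left. It has a low white front plate (19 to 62 mm above the worktop) and behind it an aluminium block whose top is 68 mm above the worktop.
- drawer_handle (a point): Middle of the drawer's handle: the level top bar, 10 mm thick, of an upright steel stirrup in front of the plate; the bar is 122 mm above the worktop, runs 88 mm across the drawer, and its legs come down at 52 mm either side. Free space round the bar: 42 mm behind it to the housing (drawer in), open below and in front. Axes as the display's.
- front_left (a point): Point on the outer face of the drawer's front plate near its left end (as the robot sees it), 75 mm left of its middle, 40 mm above the worktop; moves with the drawer.
- front_right (a point): The same near the plate's right end, 75 mm right of its middle.
- sample_tube: The tall capped sample tube, 108 mm long, 15.6 mm in diameter, cap 18.5 mm wide over the top 20 mm, 12 to 24 g. Stands in one of three bores (it varies which) 46 mm apart in a row across the block, 77 mm behind the handle bar, 90 mm before the housing when the drawer is at its stop; bores 17.5 mm wide, 35 mm deep. Origin: centre of its foot, at first 33 mm above the worktop; z up to the cap.
- control_a: Short stoppered glass control tube, 15.6 mm in diameter and 78 mm long, grey-black rubber stopper 17.6 mm wide, standing in another bore, top 111 mm above the worktop. Origin: centre of its foot, z along it. Stays in its bore.
- control_b: The second short control tube, like control_a, in the remaining bore. Stays.
- cartridge_open: White test cartridge lying on the worktop, 62 x 34 x 15 mm; origin at the centre of its underside. Bystander.
- tweezers: Thin steel tweezers lying flat on the worktop in front of the heater, 125 x 12 x 8 mm; the drawer passes above them. Origin at the middle of the underside. Bystander.

How it is judged (in metres and radians):
On the way, in this order (a step that is already met when the one before it is completed fails the run):
1. the drawer is pulled out to its stop (value of joint drawer above 0.114 m), for 0.2 s.
2. the sample tube is drawn up out of its bore in the gripper (height (world z) of sample_tube above 0.085 m and contact force between the fingers and sample_tube above 0.5 N), for 0.1 s.
At the end, for the whole second after the job is handed in: The gripper holds the sample tube still, turned onto its side to within 30 degrees of level, its foot more than 200 mm above the worktop (35 mm above the heater's top); the drawer is out to within 8 mm of its stop and both control tubes stand in their bores (value of joint drawer above 0.112 m and height (world z) of sample_tube above 0.2 m and angle between sample_tube's own z axis and vertical between 1.05 and 2.09 rad and contact force between the fingers and sample_tube above 0.5 N and linear speed of sample_tube below 0.03 m/s and height (world z) of each of control_a, control_b below 0.05 m and angle between each of control_a, control_b's own z axis and vertical below 0.25 rad); the arm keeps its last pose, push and grip.
It fails at once if a control tube is lifted out of its bore (height (world z) of any of control_a, control_b above 0.06 m).
It fails at once if the tweezers or the cartridge is pushed away (more than 30 mm) (distance of any of cartridge_open, tweezers from where it was at the start of the episode above 0.03 m).
It also fails if it takes over 51 s, if anything falls off the work surface, if the arm or the gripper's body presses on something with over 40 N, if the wrist force passes 120 N, or if a joint passes its speed limit or range.

### The arm

A 6-joint arm with a two-finger parallel gripper is mounted at the origin on a cart in front of the work surface, level with it; the furniture and walls round the work are solid. World frame = base frame: x ahead of the robot, y to its left, z up, the work surface at z = 0. Lengths are in mm, angles in degrees, forces in N, time in s.
With the tool pointing down it reaches from about 300 to 850 mm from the base axis. Payload 4.2 kg.
Tool frame: the origin (TCP) lies midway between the tips of the shut fingers; the grasp point (between the pads) lies 19 mm behind it; z points along the fingers, y is the line along which they close (so a half turn about z gives the same grasp; the last joint's range is limited). The gripper opens to 91 mm and grips with 3 to 60 N. Pads are 32 mm wide; open, the fingers measure 118 mm over their backs; the gripper's body (76 mm by 178 mm) begins 60 mm behind the grasp point.
Start: joints at [65.489, 18.312, 89.639, -0, 72.044, -1.146], TCP at [228.044, 527.863, 213.976] pointing down, gripper open.
Joint ranges: [-177.97, 177.97], [-48.28, 115.42], [12.27, 149.76], [-77.06, 257.06], [2.81, 150.46], [-146.56, 146.56]. Speed limits (degrees/s): [147.25, 147.25, 180, 180, 180, 180].

### API

Orientations are given as [roll, pitch, yaw] about the fixed x, y, z axes, in that order (R = Rz(yaw) Ry(pitch) Rx(roll)).
In Python, from workcell import env gives the robot as it stands.
- The arm moves only by the shell command python3 -m jog 'ROWS' [FORCE]. ROWS is a JSON object of lists of equal length, an entry for each row: "jaw": the finger opening in mm, from 0 to 91.2; "slide": the shift along the tool's x, y, z in units of 30 mm (1.0 is 30 mm), a list of three; "spin": the turn about the tool's z in units of 8 degrees (1.0 is 8 degrees). In form: {"jaw": [jaw, ...], "slide": [[dx, dy, dz], ...], "spin": [spin, ...]}. A call has 1 to 10 rows; each row shifts and turns the commanded pose from where the row before left it, along the tool's axes as they then stand; what a row does not reach is not made up. A row lasts 1/10 s, in which the tool goes at most 50 mm and 8.59 degrees, less where a joint would pass 70% of its speed; a pose out of reach is approached as far as the arm can. A call is refused whole if a number of a shift passes 1 or a number of a turn 1, either way. A call with a gripper value outside its range is refused whole. The fingers move at their own pace and stop on an object; FORCE is the grip in N (left out, the last holds). Time passes only in rows, so rows that do not move let the fingers close. It gives the time, the measured TCP pose, the force, the opening and the grip force at its end, in the units of the state.
- env.state(): the state, without advancing time (a new reading comes with each control period).
- env.grab_frame(name): name is "side" or "top" or "wrist"; returns the picture (420x560x3 uint8, red, green, blue); there is no depth.
- env.camera_model(name): a dict with "fx", "fy", "cx", "cy" (pixels), "camera_from_world" (4x4, takes a point from world to camera coordinates). Camera axes: x right, y up, looking along -z (the intrinsics and any distortion apply to the point x, -y, -z); pixel columns grow to the right and rows downward; lengths in mm; the calibration is good to about 2 mm. A picture is of the moment at which its call begins: read the wrist's pose just before it. camera_model takes no time and is no camera call; for the wrist camera it gives the pose at the moment of the call.
- env.job_done(): hands the job in; it is judged then, once.
The state is a dict: "time_s": time; "qpos": joint angles; "qvel": joint speeds; "effort": joint torques, N m; "ee_pos": TCP position; "ee_rot": TCP orientation; "force": force on the tool from outside, world axes, zero at the start; "torque": the same for the moment, N m; "gripper_width": finger opening in mm; "gripper_force": force on a finger pad.
Only numpy, scipy, OpenCV 4.12 (cv2) and the standard library are available. Lean on these libraries where they do the work, as an engineer would, in place of code of your own. Each camera call takes 0.05 s, during which the arm holds its last target. There are 200 camera calls.

## Working session

There is one attempt and no reset: what is moved stays moved. The work goes in short steps, Python scripts to look and compute and a shell command to move; the robot and the scene stay as the last step left them, time stands still between calls to the robot, and variables do not carry over. Pictures are saved under pics/ and viewed, at most 12 in all, crops included, and the job is handed in when it is done.

```bash
mkdir -p pics; python3 - <<'E'
from workcell import env
import cv2,numpy as np
s=env.state();print(s)
for n in("side","top"):
    f=env.grab_frame(n);cv2.imwrite(f"pics/{n}0.png",f[:,:,::-1])
    m=env.camera_model(n);print(n,{k:np.round(v,3).tolist() for k,v in m.items() if not isinstance(v,str)})
E
```

```text
{'time_s': 0.0, 'qpos': array([ 6.54908284e+01,  1.83533532e+01,  8.97055961e+01, -1.82186465e-03,
        7.20417000e+01, -1.14573175e+00]), 'qvel': array([ 0.01111695,  0.03464129,  0.07805077,  0.01424268, -0.0868292 ,
       -0.06735626]), 'effort': array([ 3.78230188e-04, -4.12463307e+01, -2.31979269e+01,  7.27508054e-02,
        4.56269877e-02, -1.33618942e-04]), 'ee_pos': array([227.82895824, 527.41015681, 213.10858433]), 'ee_rot': array([-1.79899336e+02, -2.80757508e-04,  1.56637123e+02]), 'force': array([-0.28809087, -0.01193896,  0.00935853]), 'torque': array([ 0.01728657, -0.04014192, -0.00624949]), 'gripper_force': 0.0, 'gripper_width': 91.24122553264034}
side {'fx': 545.369, 'fy': 545.369, 'cx': 294.524, 'cy': 202.731, 'camera_from_world': [[-0.85, -0.526, 0.015, 290.46], [0.222, -0.334, 0.916, -332.517], [-0.477, 0.782, 0.401, -382.537], [0.0, 0.0, 0.0, 1.0]]}
top {'fx': 478.221, 'fy': 478.221, 'cx': 289.951, 'cy': 213.808, 'camera_from_world': [[-0.002, -1.0, 0.012, -353.505], [0.988, -0.0, 0.155, -562.451], [-0.155, 0.013, 0.988, -888.111], [0.0, 0.0, 0.0, 1.0]]}
```

View pics/side0.png

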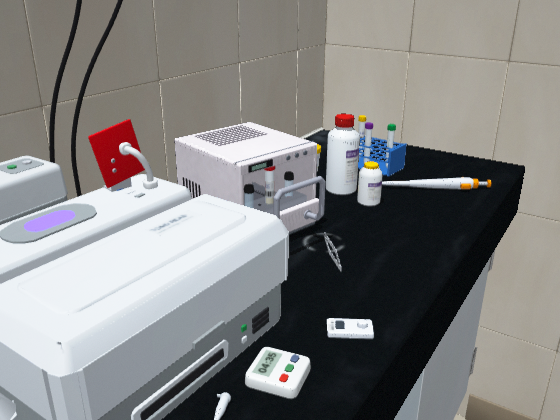

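View pics/top0.png

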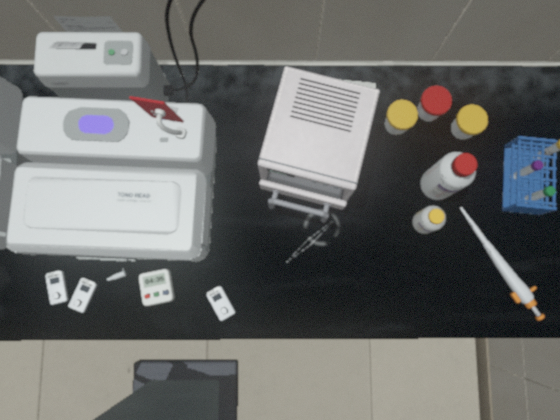

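The side view shows the heater at (180-325, 125-230), a red-capped tube at about (270,170) and the handle at (275-325, 180-225). In the top view the heater roof spans (262-378, 69-188), the handle bar (270-328, 195-210), and the tweezers lie at (310,240). I'll zoom in next.

```bash
python3 - <<'E'
import cv2
a=cv2.imread("pics/top0.png")[60:270,240:400];cv2.imwrite("pics/topz.png",cv2.resize(a,None,fx=2.8,fy=2.8,interpolation=cv2.INTER_CUBIC))
b=cv2.imread("pics/side0.png")[115:275,165:355];cv2.imwrite("pics/sidez.png",cv2.resize(b,None,fx=3.6,fy=3.6,interpolation=cv2.INTER_CUBIC))
E
```

```text
(no output)
```

View pics/topz.png

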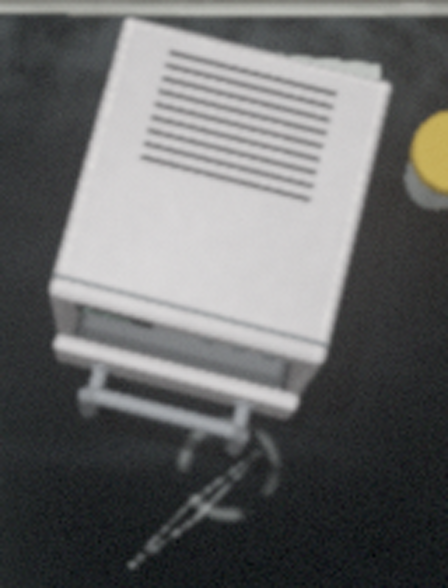

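View pics/sidez.png

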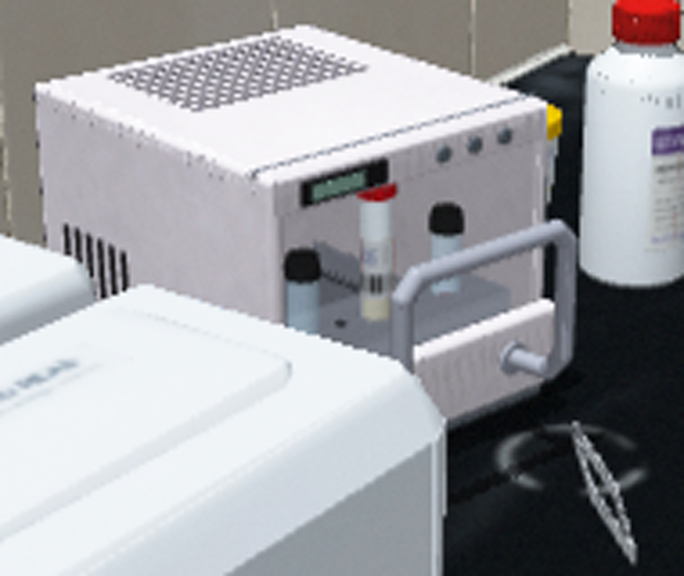

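The tall red-capped tube stands in the middle bore, at sidez (378,250), with a dark stopper on either side at (302,265) and (446,220). In topz the roof corners are (128,18), (390,85), (322,355) and (52,287), and the bar runs from (88,395) to (240,435). Next: compute positions.

```bash
cat > h.py <<'E'
import numpy as np
from workcell import env
def ray(n,px,m=None):
    m=m or env.camera_model(n);T=np.array(m["camera_from_world"]);R,t=T[:3,:3],T[:3,3]
    d=np.array([(px[0]-m["cx"])/m["fx"],-(px[1]-m["cy"])/m["fy"],-1]);return -R.T@t,R.T@d
def plane(n,px,z,m=None):
    c,d=ray(n,px,m);return c+d*(z-c[2])/d[2]
def proj(n,p,m=None):
    m=m or env.camera_model(n);q=(np.array(m["camera_from_world"])@np.r_[p,1])[:3]
    return np.array([m["cx"]+m["fx"]*q[0]/-q[2],m["cy"]-m["fy"]*q[1]/-q[2]])
E
python3 - <<'E'
from h import *
print({k:v for k,v in env.camera_model("top").items() if k not in("camera_from_world",)})
T=lambda u,v,z:plane("top",(240+u/2.8,60+v/2.8),z)
S=lambda u,v,z:plane("side",(165+u/3.6,115+v/3.6),z)
r=[T(*p,165) for p in((128,18),(390,85),(322,355),(52,287))]
for p in r:print("roof",p.round(1))
for a,b in((0,1),(3,2),(0,3),(1,2)):
    d=r[b]-r[a];print(np.linalg.norm(d).round(1),np.degrees(np.arctan2(d[1],d[0])).round(1))
for p in((88,393),(240,433)):print("bar top",T(*p,122).round(1))
for p in((405,283),(560,228)):print("bar side",S(*p,127).round(1))
for p in((268,180),(547,103),(37,88)):print("roof side",S(*p,165).round(1))
print("cap side",S(378,190,141).round(1))
for p in((302,250),(446,208)):print("stop",S(*p,111).round(1))
for p in((130,567),(262,450)):print("tw",T(*p,4).round(1))
print("cart",plane("top",(220,303),15).round(1))
E
```

```text
{'fx': 478.2209920990751, 'fy': 478.2209920990751, 'cx': 289.9512723021088, 'cy': 213.80775545567536}
roof [ 810.1 -345.7  165. ]
roof [ 765.5 -512.1  165. ]
roof [ 590.3 -464.7  165. ]
roof [ 633.2 -298.6  165. ]
172.2 -105.0
171.5 -104.5
183.1 165.1
181.4 164.9
bar top [ 574.6 -320.   122. ]
bar top [ 548.5 -417.4  122. ]
bar side [ 567.9 -312.   127. ]
bar side [ 544.5 -407.1  127. ]
roof side [ 631.1 -299.8  165. ]
roof side [ 585.8 -465.1  165. ]
roof side [ 806.5 -343.7  165. ]
cap side [ 621.6 -370.7  141. ]
stop [ 651.3 -350.7  111. ]
stop [ 625.2 -436.2  111. ]
tw [ 469.5 -347.5    4. ]
tw [ 554.3 -443.8    4. ]
cart [ 390.1 -217.2   15. ]
```

```bash
cat >> h.py <<'E'
def need(target,yaw=None):
    "units of slide (tool axes as they stand) and spin to a world TCP target, tool pointing down"
    from scipy.spatial.transform import Rotation as Ro
    s=env.state();R=Ro.from_euler("xyz",s["ee_rot"],degrees=True)
    print("t",round(s["time_s"],2),"slide",(R.inv().apply(np.array(target)-s["ee_pos"])/30).round(2),
      "spin",None if yaw is None else round(((s["ee_rot"][2]-yaw+180)%360-180)/8,2),
      "pos",s["ee_pos"].round(1),"rot",s["ee_rot"].round(1),"F",s["force"].round(1),"w",round(s["gripper_width"],1),round(s["gripper_force"],1))
E
python3 -m jog '{"jaw":[91,91,91,91],"slide":[[0,0,-1],[0,0,-1],[0,0,-1],[0,0,-1]],"spin":[0,0,0,0]}'
python3 -m jog '{"jaw":[91,91,91,91,91,91,91,91,91,91],"slide":[[-1,-1,0],[-1,-1,0],[-1,-1,0],[-1,-1,0],[-1,-1,0],[-1,-1,0],[-1,-1,0],[-1,-1,0],[-1,-1,0],[-1,-1,0]],"spin":[0,0,0,0,0,0,0,0,0,0]}'
python3 -c "
from h import *
need((563,-369,320),75)"
```

```text
time_s: 0.5
ee_pos: [227.9, 527.5, 334.7]
ee_rot: [-179.9, -0.0, 156.6]
force: [0.5, 0.4, 0.2]
gripper_width: 91.0
gripper_force: 0.0
time_s: 1.5
ee_pos: [384.5, 131.8, 333.8]
ee_rot: [-180.0, -0.0, 156.6]
force: [1.0, 0.3, -0.5]
gripper_width: 90.9
gripper_force: 0.0
t 1.5 slide [-12.08 -12.97   0.46] spin 10.21 pos [384.5 131.8 333.8] rot [-180.    -0.   156.6] F [ 1.   0.3 -0.5] w 90.9 0.0
```

```bash
python3 -m jog '{"jaw":[50,50,50,50,50,50,50,50,50,50],"slide":[[-1,-1,0],[-1,-1,0],[-1,-1,0],[-1,-1,0],[-1,-1,0],[-1,-1,0],[-1,-1,0],[-1,-1,0],[-1,-1,0],[-1,-1,0]],"spin":[0,0,0,0,0,0,0,0,0,0]}' >/dev/null
python3 -m jog '{"jaw":[50,50,50,50,50,50,50,50,50,50],"slide":[[0,0,0],[0,0,0],[0,0,0],[0,0,0],[0,0,0],[0,0,0],[0,0,0],[0,0,0],[0,0,0],[0,0,0]],"spin":[1,1,1,1,1,1,1,1,1,1]}'
python3 -c "
from h import *
need((563,-369,240),75)"
```

```text
time_s: 3.5
ee_pos: [540.7, -260.8, 333.3]
ee_rot: [-179.9, -0.0, 76.3]
force: [0.3, -0.8, -0.2]
gripper_width: 50.0
gripper_force: 0.0
t 3.5 slide [-3.33  1.58  3.11] spin 0.16 pos [ 540.7 -260.8  333.3] rot [-179.9   -0.    76.3] F [ 0.3 -0.8 -0.2] w 50.0 0.0
```

```bash
python3 -m jog '{"jaw":[50,50,50,50,50,50],"slide":[[-0.8,0.4,0.7],[-0.8,0.4,0.8],[-0.8,0.4,0.8],[-0.9,0.4,0.8],[0,0,0],[0,0,0]],"spin":[0.15,0,0,0,0,0]}'
python3 - <<'E'
from h import *
import cv2,json
need((563,-369,105),75)
m=env.camera_model("wrist");f=env.grab_frame("wrist");cv2.imwrite("pics/w1.png",f[:,:,::-1])
json.dump({k:np.array(v).tolist() for k,v in m.items() if not isinstance(v,str)},open("w1.json","w"))
print(proj("wrist",(574.6,-320,122),m),proj("wrist",(548.5,-417,122),m))
E
```

```text
time_s: 4.1
ee_pos: [562.6, -368.7, 239.6]
ee_rot: [-179.9, -0.1, 75.4]
force: [0.3, 0.2, 1.0]
gripper_width: 50.1
gripper_force: 0.0
t 4.1 slide [-0.01  0.03  4.49] spin 0.05 pos [ 562.6 -368.7  239.6] rot [-1.799e+02 -1.000e-01  7.540e+01] F [0.3 0.2 1. ] w 50.1 0.0
[280.21824256 154.85572225] [279.53135936 248.56596588]
```

View pics/w1.png

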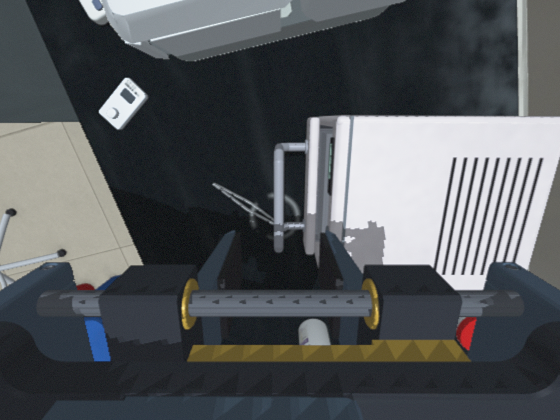

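The bar appears at column 280, rows 147-250, which is where I predicted it, with the fingers straddling it. I'll descend and grip.

```bash
python3 -m jog '{"jaw":[50,50,50,50,50,50,50],"slide":[[0,0,0.7],[0,0,0.8],[0,0,0.8],[0,0,0.8],[0,0,0.8],[0,0,0.6],[0,0,0]],"spin":[0,0,0,0,0,0,0]}'
python3 -m jog '{"jaw":[0,0,0,0,0,0,0,0],"slide":[[0,0,0],[0,0,0],[0,0,0],[0,0,0],[0,0,0],[0,0,0],[0,0,0],[0,0,0]],"spin":[0,0,0,0,0,0,0,0]}' 25
python3 -c "
from h import *
need((563-117.4,-369+31.4,105),75)"
```

```text
time_s: 4.85
ee_pos: [562.2, -366.8, 104.8]
ee_rot: [-179.8, -0.1, 75.5]
force: [0.7, -0.3, -1.1]
gripper_width: 50.2
gripper_force: 0.0
time_s: 5.65
ee_pos: [560.6, -368.1, 106.4]
ee_rot: [-179.7, -0.0, 75.4]
force: [-6.1, 1.2, 6.2]
gripper_width: 9.0
gripper_force: 25.0
t 5.65 slide [ 0.02 -3.97  0.07] spin 0.05 pos [ 560.6 -368.1  106.4] rot [-179.7   -0.    75.4] F [-6.1  1.2  6.2] w 9.0 25.0
```

```bash
python3 -m jog '{"jaw":[0,0,0,0,0,0,0,0,0],"slide":[[0,-0.3,0],[0,-0.5,0],[0,-0.6,0],[0,-0.7,0],[0,-0.7,0],[0,-0.6,0],[0,-0.4,0],[0,-0.2,0],[0,0,0]],"spin":[0,0,0,0,0,0,0,0,0]}'
python3 -c "
from h import *
need((560.6-115.9,-368.1+31,105),75)"
```

```text
time_s: 6.55
ee_pos: [446.1, -337.8, 106.4]
ee_rot: [-179.9, -0.1, 75.4]
force: [-0.1, 3.7, 5.4]
gripper_width: 9.4
gripper_force: 25.0
t 6.55 slide [ 0.01 -0.05  0.05] spin 0.05 pos [ 446.1 -337.8  106.4] rot [-1.799e+02 -1.000e-01  7.540e+01] F [-0.1  3.7  5.4] w 9.4 25.0
```

```bash
python3 -m jog '{"jaw":[0,0,0,0,0],"slide":[[0,-0.1,0],[0,-0.1,0],[0,0,0],[0,0,0],[0,0,0]],"spin":[0,0,0,0,0]}'
```

```text
time_s: 7.05
ee_pos: [444.7, -337.4, 106.4]
ee_rot: [179.6, -0.0, 75.4]
force: [6.5, 3.8, 1.4]
gripper_width: 9.5
gripper_force: 25.0
```

```bash
python3 -m jog '{"jaw":[0,30,40,40,40,40,40,40,40,40],"slide":[[0,0.1,0],[0,0,0],[0,0,0],[0,0,0],[0,0,-0.5],[0,0,-1],[0,0,-1],[0,0,-1],[0,0,-1],[0,0,-0.3]],"spin":[0,0,0,0,0,0,0,0,0,0]}'
python3 -m jog '{"jaw":[40,40,40,40,40,40,40,40,40,40],"slide":[[0,0,0],[0,0,0],[0,0,0],[0,0,0],[0,0,0],[0,0,0],[0,0,0],[0,0,0],[0,0,0],[0,0,0]],"spin":[1,1,1,1,1,1,1,1,1,1]}'
python3 - <<'E'
from h import *
import cv2
need((519,-357.3,250),-15)
for n in("side","top"):
    cv2.imwrite(f"pics/{n}1.png",env.grab_frame(n)[:,:,::-1])
a=cv2.imread("pics/top1.png")[60:270,240:400];b=cv2.imread("pics/side1.png")[95:305,190:350]
cv2.imwrite("pics/z1.png",cv2.resize(cv2.hconcat([a,b]),None,fx=2.4,fy=2.4,interpolation=cv2.INTER_CUBIC))
E
```

```text
time_s: 8.05
ee_pos: [444.9, -339.0, 253.0]
ee_rot: [179.7, 0.2, 75.4]
force: [-0.7, 0.5, -0.0]
gripper_width: 40.2
gripper_force: 0.0
time_s: 9.05
ee_pos: [443.4, -337.6, 248.4]
ee_rot: [-179.9, 0.1, -4.9]
force: [-0.1, -0.7, -0.2]
gripper_width: 40.1
gripper_force: 0.0
t 9.05 slide [ 2.57  0.44 -0.06] spin 1.26 pos [ 443.4 -337.6  248.4] rot [-1.799e+02  1.000e-01 -4.900e+00] F [-0.1 -0.7 -0.2] w 40.1 0.0
```

View pics/z1.png

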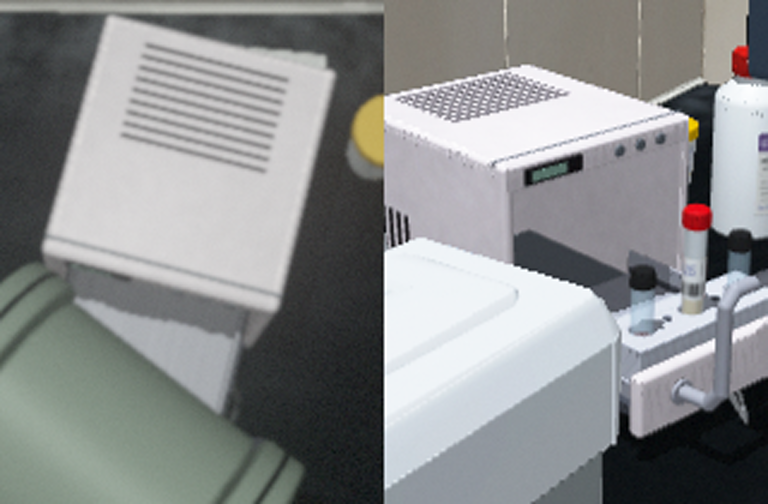

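The side view shows the drawer out with the red cap at about (320,183). The stoppers are at (298,210) and (338,197) in full-frame pixels, so the tube is in the middle bore. Now I'll refine the cap position from the red mask.

```bash
python3 -m jog '{"jaw":[40,40,40,40,40],"slide":[[0.6,0.1,0],[0.7,0.1,0],[0.7,0.1,0],[0.5,0.1,0],[0,0,0]],"spin":[1,0.26,0,0,0]}'
python3 - <<'E'
from h import *
import cv2
f=cv2.imread("pics/side1.png").astype(int);b,g,r=f[...,0],f[...,1],f[...,2]
m=((r>130)&(g<80)&(b<80));m[:,:300]=0;m[:,335:]=0;v,u=np.nonzero(m);print(u.min(),u.max(),v.min(),v.max(),u.mean(),v.mean())
print("cap mid",plane("side",(u.mean(),v.mean()),132).round(1),"stops",plane("side",(298,207),111).round(1),plane("side",(338,192.5),111).round(1))
need((519,-357.3,250),-15)
m=env.camera_model("wrist");w=env.grab_frame("wrist");cv2.imwrite("pics/w2.png",w[:,:,::-1])
b,g,r=[w[...,i].astype(int) for i in(2,1,0)]
k=((r>110)&(g<70)&(b<70)).astype(np.uint8);n,_,st,c=cv2.connectedComponentsWithStats(k)
for i in range(1,n):
    if st[i,4]>60:print(st[i],c[i],plane("wrist",c[i],139,m).round(1))
E
```

```text
time_s: 9.65
ee_pos: [515.8, -365.1, 248.2]
ee_rot: [-180.0, 0.1, -14.5]
force: [-0.1, 0.4, -0.2]
gripper_width: 40.1
gripper_force: 0.0
314 326 180 190 319.625 184.83035714285714
cap mid [ 525.5 -369.6  132. ] stops [ 533.2 -316.9  111. ] [ 508.9 -403.2  111. ]
t 9.65 slide [ 0.04 -0.28 -0.06] spin 0.07 pos [ 515.8 -365.1  248.2] rot [-1.80e+02  1.00e-01 -1.45e+01] F [-0.1  0.4 -0.2] w 40.1 0.0
[264 199  18  16 208] [272.32211538 206.39903846] [ 516.7 -357.6  139. ]
```

View pics/w2.png

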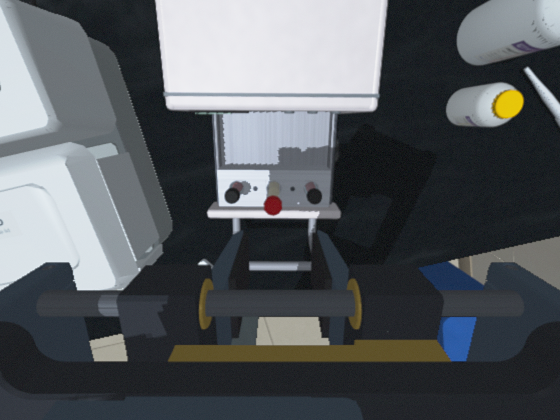

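The red cap is at (272,206), between stoppers at (233,195) and (314,196). Side and wrist estimates agree on about (518,-358). I'll centre on it, descend to the cap and grip.

```bash
python3 -m jog '{"jaw":[40,40,40,40,40,40,40,40,40],"slide":[[0,-0.25,0],[0,0,0.6],[0,0,0.8],[0,0,0.8],[0,0,0.8],[0,0,0.8],[0,0,0.5],[0,0,0.3],[0,0,0]],"spin":[0.07,0,0,0,0,0,0,0,0]}'
python3 -m jog '{"jaw":[0,0,0,0,0,0,0,0],"slide":[[0,0,0],[0,0,0],[0,0,0],[0,0,0],[0,0,0],[0,0,0],[0,0,0],[0,0,0]],"spin":[0,0,0,0,0,0,0,0]}' 15
python3 -c "
from h import *
need((518.5,-358,110),-15)"
```

```text
time_s: 10.6
ee_pos: [515.6, -356.3, 111.1]
ee_rot: [-179.9, 0.1, -15.2]
force: [-0.2, 0.5, 1.6]
gripper_width: 40.1
gripper_force: 0.0
time_s: 11.4
ee_pos: [517.2, -357.6, 112.9]
ee_rot: [180.0, -0.1, -15.2]
force: [-0.5, 0.6, 5.2]
gripper_width: 18.1
gripper_force: 15.0
t 11.4 slide [0.04 0.   0.1 ] spin -0.03 pos [ 517.2 -357.6  112.9] rot [ 1.80e+02 -1.00e-01 -1.52e+01] F [-0.5  0.6  5.2] w 18.1 15.0
```

```bash
python3 -m jog '{"jaw":[0,0,0,0,0,0,0],"slide":[[0,0,-0.3],[0,0,-0.6],[0,0,-0.8],[0,0,-0.8],[0,0,-0.8],[0,0,-0.4],[0,0,0]],"spin":[0,0,0,0,0,0,0]}'
python3 -m jog '{"jaw":[0,0,0,0,0,0],"slide":[[0.5,0,0],[0.7,0,0],[0.7,0,0],[0.5,0,0],[0.2,0,0],[0,0,0]],"spin":[0,0,0,0,0,0]}' 5
python3 - <<'E'
from h import *
import cv2
need((611,-382,223),-15)
cv2.imwrite("pics/side2.png",env.grab_frame("side")[:,:,::-1]);a=cv2.imread("pics/side2.png")[60:260,170:400]
cv2.imwrite("pics/z2.png",cv2.resize(a,None,fx=2.4,fy=2.4))
E
```

```text
time_s: 12.1
ee_pos: [517.3, -357.8, 224.7]
ee_rot: [179.9, -0.2, -15.2]
force: [0.3, 0.2, -0.6]
gripper_width: 17.8
gripper_force: 15.0
time_s: 12.7
ee_pos: [591.9, -377.4, 221.0]
ee_rot: [-179.9, 0.2, -15.2]
force: [1.0, 0.1, 0.4]
gripper_width: 18.5
gripper_force: 5.0
t 12.7 slide [ 0.66 -0.02 -0.07] spin -0.02 pos [ 591.9 -377.4  221. ] rot [-179.9    0.2  -15.2] F [1.  0.1 0.4] w 18.5 5.0
```

View pics/z2.png

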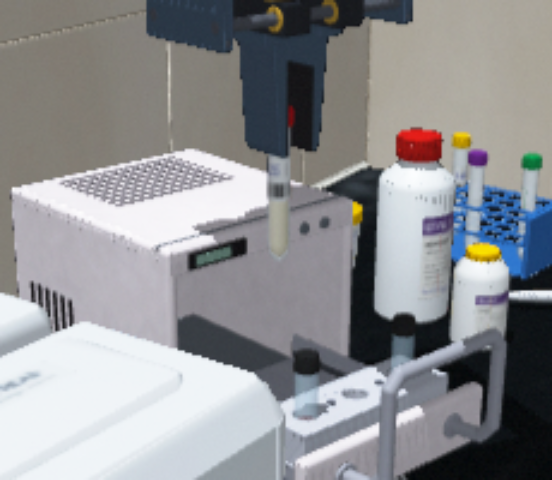

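The tube hangs upright from the gripper just before the housing front, foot at z2 (278,258), and the controls are standing in their bores. Next I'll tip it against the roof's front edge.

```bash
python3 -m jog '{"jaw":[0,0,0,0,0,0,0,0,0],"slide":[[0.3,0,0],[0.3,0,0],[0.3,0,0.05],[0.3,0,0.1],[0.3,0,0.1],[0.3,0,0.15],[0.3,0,0.15],[0.2,0,0.1],[0,0,0]],"spin":[0,0,0,0,0,0,0,0,0]}' 5
python3 - <<'E'
from h import *
import cv2
need((611,-382,223),-15)
cv2.imwrite("pics/side3.png",env.grab_frame("side")[:,:,::-1]);a=cv2.imread("pics/side3.png")[40:240,170:400]
cv2.imwrite("pics/z3.png",cv2.resize(a,None,fx=2.4,fy=2.4))
E
```

```text
time_s: 13.65
ee_pos: [659.2, -395.8, 202.1]
ee_rot: [-180.0, 0.1, -15.2]
force: [-0.4, 0.5, 0.2]
gripper_width: 18.2
gripper_force: 5.0
t 13.65 slide [-1.67 -0.02 -0.7 ] spin -0.02 pos [ 659.2 -395.8  202.1] rot [-1.80e+02  1.00e-01 -1.52e+01] F [-0.4  0.5  0.2] w 18.2 5.0
```

View pics/z3.png

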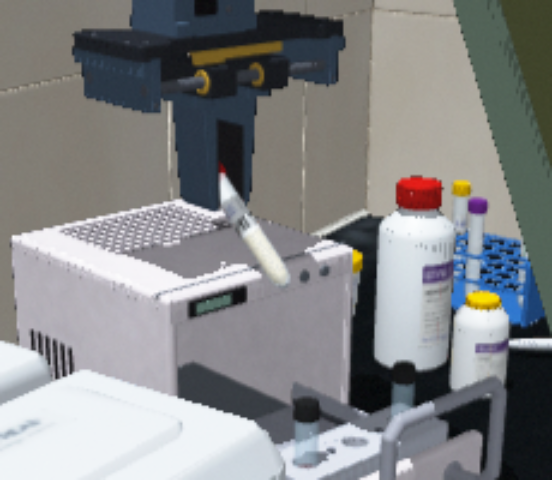

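The tube is now leaning about 40°, foot at z3 (280,280), pivoting in the grip as planned. I'll continue.

```bash
python3 -m jog '{"jaw":[0,0,0,0,0,0,0,0],"slide":[[0.25,0,0.15],[0.25,0,0.2],[0.2,0,0.15],[0.15,0,0.15],[0.1,0,0.15],[0.05,0,0.05],[0,0,0],[0,0,0]],"spin":[0,0,0,0,0,0,0,0]}' 5
python3 - <<'E'
from h import *
import cv2
need((611,-382,223),-15)
cv2.imwrite("pics/side4.png",env.grab_frame("side")[:,:,::-1]);a=cv2.imread("pics/side4.png")[40:240,170:400]
cv2.imwrite("pics/z4.png",cv2.resize(a,None,fx=2.4,fy=2.4))
E
```

```text
time_s: 14.5
ee_pos: [687.6, -403.8, 178.1]
ee_rot: [-180.0, -0.0, -15.2]
force: [-0.6, 0.0, -0.2]
gripper_width: 18.2
gripper_force: 5.0
t 14.5 slide [-2.65 -0.03 -1.5 ] spin -0.03 pos [ 687.6 -403.8  178.1] rot [-180.    -0.   -15.2] F [-0.6  0.  -0.2] w 18.2 5.0
```

View pics/z4.png

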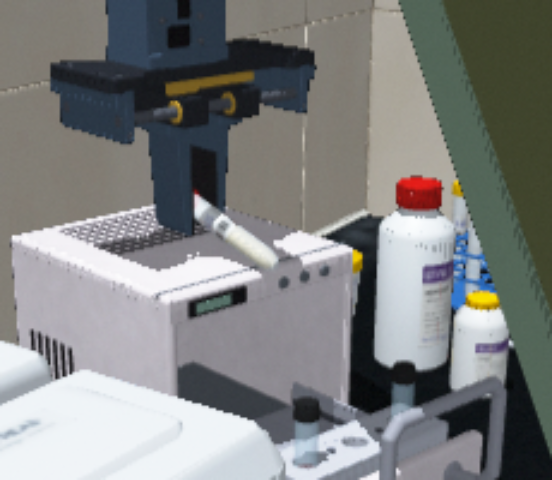

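The tube now leans roughly 65°, foot near the roof edge at z4 (270,262). I'll press a little lower, firm the grip, lift and measure.

```bash
python3 -m jog '{"jaw":[0,0,0,0,0],"slide":[[0.1,0,0.1],[0.1,0,0.1],[0.05,0,0.05],[0,0,0],[0,0,0]],"spin":[0,0,0,0,0]}' 5
python3 -m jog '{"jaw":[0,0,0,0,0,0,0,0,0,0],"slide":[[0,0,0],[0,0,0],[0,0,-0.2],[0,0,-0.4],[0,0,-0.6],[0,0,-0.6],[0,0,-0.6],[0,0,-0.4],[0,0,-0.2],[0,0,0]],"spin":[0,0,0,0,0,0,0,0,0,0]}' 25
python3 - <<'E'
from h import *
import cv2
need((611,-382,223),-15)
p=env.state()["ee_pos"];f=env.grab_frame("side");cv2.imwrite("pics/side5.png",f[:,:,::-1])
g=p+[0,0,19];u,v=proj("side",g);print("grasp px",u,v,"roof edge",proj("side",(611,-382,165)))
u0,v0=int(u)-60,int(v)-60;print(u0,v0)
cv2.imwrite("pics/z5.png",cv2.resize(f[v0:v0+120,u0:u0+160,::-1],None,fx=4,fy=4))
E
```

```text
time_s: 15.05
ee_pos: [694.9, -405.7, 170.3]
ee_rot: [-180.0, -0.0, -15.2]
force: [1.0, 0.1, 0.5]
gripper_width: 18.5
gripper_force: 5.0
time_s: 16.05
ee_pos: [695.0, -405.8, 261.7]
ee_rot: [180.0, -0.1, -15.2]
force: [0.9, 0.0, -0.2]
gripper_width: 17.4
gripper_force: 25.0
t 16.05 slide [-2.91 -0.03  1.28] spin -0.03 pos [ 695.  -405.8  261.7] rot [ 1.80e+02 -1.00e-01 -1.52e+01] F [ 0.9  0.  -0.2] w 17.4 25.0
grasp px 245.30606909396553 75.45778745585471 roof edge [279.05052494 153.46849082]
185 15
```

View pics/z5.png

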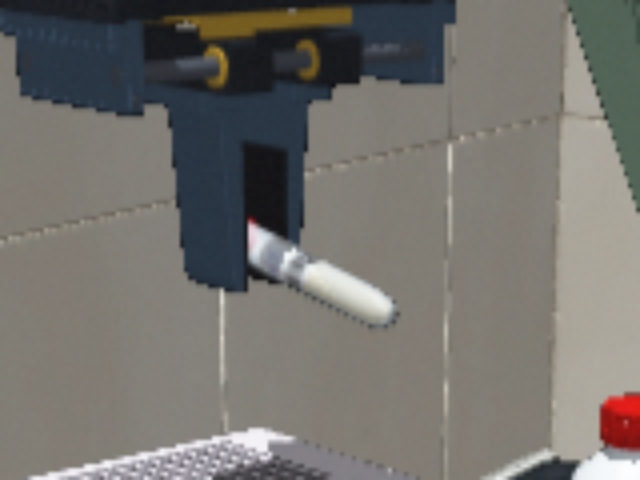

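The tube is lifted clear of the roof and held tilted, with axis points at z5 (390,312) near the foot and (275,250) near the pads. I'll cast both rays onto the vertical tipping plane.

```bash
python3 - <<'E'
from h import *
p=env.state()["ee_pos"];n=np.array([np.sin(np.radians(15.2)),np.cos(np.radians(15.2)),0])
q=[]
for a in((390,312),(275,250)):
    c,d=ray("side",(185+a[0]/4,15+a[1]/4));q.append(c+d*(n@(p-c))/(n@d));print(q[-1].round(1))
v=q[1]-q[0];print(np.degrees(np.arccos(v[2]/np.linalg.norm(v))),np.linalg.norm(q[0]-p-[0,0,19]))
E
```

```text
[ 604.3 -381.1  266.9]
[ 673.2 -399.8  280.6]
79.12406580681801 94.58400858286441
```

```bash
python3 -m jog '{"jaw":[0,0,0,0,0],"slide":[[0,0,0],[0,0,0],[0,0,0],[0,0,0],[0,0,0]],"spin":[0,0,0,0,0]}' 25
python3 -c "
from workcell import env
print(env.job_done())"
```

```text
time_s: 16.6
ee_pos: [694.7, -405.7, 260.2]
ee_rot: [-180.0, 0.0, -15.2]
force: [-0.2, 0.6, -0.8]
gripper_width: 17.7
gripper_force: 25.0
the job is handed in; nothing more can be done
None
```

I handed the job in at 16.6 s (no verdict came back): the drawer was pulled to its stop, and the sample tube is held still about 79° from vertical with its foot about 267 mm above the worktop; both controls were last seen in their bores, and nothing was seen to touch the tweezers or cartridge.

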